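# Gate kit back on its shadow mats

## Robot

A 7-joint arm with a two-finger parallel gripper is mounted at the origin on the work surface. World frame = base frame: x ahead of the robot, y to its left, z up, the work surface at z = 0. Lengths are in m, angles in rad, forces in N, time in s.
With the tool pointing down it reaches from about 0.4 to 0.875 m from the base axis. Payload 6.5 kg.
Tool frame: the origin (TCP) lies at the centre of the arm's flange, where the gripper is bolted on; the fingertips stand 166 mm ahead of it and the grasp point (between the pads) lies 147 mm ahead of it; x points along the fingers, y is the direction in which the jaws open and shut, and the axes are right-handed (so a half turn about x gives the same grasp; the last joint's range is limited). The gripper opens to 88 mm and grips with 3 to 60 N. Pads are 18 mm wide; open, the fingers measure 123 mm over their backs; the gripper's body (75 mm by 187 mm) begins 45 mm behind the grasp point.
Start: joints at [1.145, 0.536, -0.004, 1.538, 0.003, 1.067, -0.071], TCP at [0.229, -0.608, 0.405] pointing down, gripper open.
Joint ranges: [-2.7, 2.7], [-0.37, 2.16], [-1.27, 1.26], [0.24, 2.4], [-1.31, 4.45], [0.19, 1.91], [-2.76, 2.76]. Speed limits (rad/s): [2.39, 2.39, 3.14, 3.14, 3.14, 3.14, 3.14].

## Interface

Orientations are given as [roll, pitch, yaw] about the fixed x, y, z axes, in that order (R = Rz(yaw) Ry(pitch) Rx(roll)).
In Python, from station import get_obs, capture, get_calibration, close_job gives the robot as it stands.
- The arm moves only by the shell command python3 -m handwheel 'ROWS' [FORCE]. ROWS is JSON, one flat list of numbers, 7 for each row, row after row: the shift along the world's x, y, z in mm, then the turn, a rotation vector about the world's x, y, z in rad, then the opening, from 0 (shut) to 1 (fully open). A call has 1 to 12 rows; each row is the pose to reach, as a shift and turn from the pose commanded when the call began; what a row does not reach only later rows make up. A row lasts 1/8 s, in which the tool goes at most 62.5 mm and 10.7 degrees, less where a joint would pass 70% of its speed; a pose out of reach is approached as far as the arm can. A call with a gripper value outside its range is refused whole. The fingers move at their own pace and stop on an object; FORCE is the grip in N (left out, the last holds). Time passes only in rows, so rows that repeat a pose let the fingers close. It gives the time, the measured TCP pose, the force and the opening at its end, in the units of the state.
- get_obs(): the state, without advancing time (a new reading comes with each control period).
- capture(name): name is "side" or "top"; returns the picture (400x640x3 uint8, blue, green, red); there is no depth.
- get_calibration(name): a dict with "fx", "fy", "cx", "cy" (pixels), "R" (3x3) and "t" (3): a world point X has camera coordinates R X + t. Camera axes: x right, y down, z forward; pixel columns grow to the right and rows downward; lengths in m; the calibration is good to about 2 mm. A picture is of the moment at which its call begins. get_calibration takes no time and is no camera call.
- close_job(): hands the job in, once; it reports no verdict.
The state is a dict: "clock": time; "joints": joint angles; "joint_vel": joint speeds; "effort": joint torques, N m; "position": TCP position; "tool_rot": TCP orientation; "contact_force": force on the tool from outside, world axes, zero at the start; "moment": the same for the moment, N m; "grip_width": opening from 0.0 (shut) to 1.0 (fully open).
Only numpy, scipy, OpenCV 4.12 (cv2) and the standard library are available. Lean on these libraries where they do the work, as an engineer would, in place of code of your own. Each camera call takes 0.05 s, during which the arm holds its last target.

## Task

Shift change at the recycling compound gate: put the blue scoop, the two-way radio, the brass padlock and the glass jar back on the bench, each lying (the jar standing) squarely on the yellow mat that carries its own black silhouette, covering it and pointing the same way. Keep the glass jar upright and set it down rather than dropping it, and leave the two empty silver cans standing where they are.

Things in the scene. Friction and masses are not known exactly. Their poses are not given: they have to be found in the camera images.
- scoop: Blue hand scoop lying flat, 185 mm long, 60-120 g. Origin: end of the handle (butt), on the centre line, level with the underside; x from butt to lip, z up. Handle: bar x 0-85 mm, 24 mm wide across y, z 21-39 mm, clear of the plate; pinch across y near x 62, z 30. Bowl: x 85-185 mm, 67 wide, 42 high; only the bowl rests on the surface. Centre of mass near x 120.
- radio: Black handheld two-way radio with orange trim, lying on its back, 170 mm long, 180-360 g. Origin: on the case's long centre line, level with the antenna tip, at the underside; x from antenna end to case bottom, z up. Case: x 60-170 mm, 56 wide across y, 30 thick; grip across y near x 115. Antenna: 13 mm rod, x 0-60, y -16; small knob at y +15.
- padlock: Brass gate padlock, black band, steel shackle shut, lying flat, 80 mm long, 210-420 g. Origin: crown (outermost point) of the shackle, on the centre line, level with the underside; x from crown to bottom of the body, z up. Body: x 34-80 mm, 50 wide across y, 24 thick; grip across y near x 57. Shackle: x 0-34, 38 wide, clear of the surface.
- jar: Clear glass jar with red screw lid, standing, 80 mm tall, 110-220 g. Body 56 mm diameter up to z 50, then a shoulder; lid 50 mm diameter, z 64-80. Origin: centre of the underside, z up; round, yaw does not matter. Grip the body across any diameter about 35 mm up.
- mat_scoop: Yellow shadow mat of the scoop, 201 x 84 mm, 3 mm thick, fixed to the plate; black full-size silhouette of a handle and wide bowl. Origin: on the plate under the drawn butt; x from butt to drawn lip. The scoop is home when its origin is above this one and its x points the same way.
- mat_radio: Yellow shadow mat of the radio, 186 x 72 mm, 3 mm thick, fixed; black silhouette of a case with thin off-centre antenna. Origin: on the plate, on the case's centre line level with the drawn antenna tip; x from antenna end to case bottom. Home: the radio's origin above this one, its x the same way.
- mat_padlock: Yellow shadow mat of the padlock, 96 x 66 mm, 3 mm thick, fixed; black silhouette of a square body with looped shackle. Origin: on the plate under the crown of the drawn shackle; x from crown to bottom of the body. Home: the padlock's origin above this one, its x the same way.
- mat_jar: Yellow shadow mat of the jar, 76 x 76 mm, 3 mm thick, fixed; a black disc of 56 mm diameter. Origin: on the plate under the centre of the disc.
- can_a: Empty silver drinks can standing upright, 66 mm diameter, 115 mm tall, very light (30 g). Origin: centre of the underside. Not to be disturbed.
- can_b: A second, identical empty silver can, 66 mm diameter, 115 mm tall. Origin: centre of the underside. Not to be disturbed.
Not all that is in view belongs to the job. Of the things that look like the jar, take the one that is farthest to the robot's left at the start. What is shaped like the scoop but green is not meant.

How it is judged:
At the end, for the whole second after the job is handed in: Scoop, radio and padlock rest flat on their own mats, origin within 15 mm of the mat's, long axis within 0.15 rad, right way round; the jar stands on its mat within 12 mm of the centre; none tilted over 0.1 rad, each resting on its mat, released and at rest (horizontal distance between scoop and mat_scoop below 0.015 m and angle between each of scoop, radio, padlock, jar's own z axis and vertical below 0.1 rad and contact force between scoop and mat_scoop above 0.2 N and linear speed of each of scoop, radio, padlock, jar below 0.02 m/s and angular speed of each of scoop, radio, padlock, jar below 0.2 rad/s and angle between the x axis of scoop and the x axis of mat_scoop, either way round below 0.15 rad and horizontal distance between radio and mat_radio below 0.015 m and contact force between radio and mat_radio above 0.8 N and angle between the x axis of radio and the x axis of mat_radio, either way round below 0.15 rad and horizontal distance between padlock and mat_padlock below 0.015 m and contact force between padlock and mat_padlock above 0.8 N and angle between the x axis of padlock and the x axis of mat_padlock, either way round below 0.15 rad and horizontal distance between jar and mat_jar below 0.012 m and contact force between jar and mat_jar above 0.4 N); the robot touches nothing.
It fails at once if silver can a knocked over or pushed more than 30 mm (distance of can_a from where it was at the start of the episode above 0.03 m or angle between can_a's own z axis and vertical above 0.4 rad).
It fails at once if silver can b knocked over or pushed more than 30 mm (distance of can_b from where it was at the start of the episode above 0.03 m or angle between can_b's own z axis and vertical above 0.4 rad).
It fails at once if the glass jar tipped by more than about 35 degrees (angle between jar's own z axis and vertical above 0.6 rad).
It fails at once if the glass jar let go in the air, more than 30 mm above the plate (height (world z) of jar above 0.03 m and contact force between the fingers and jar below 0.01 N).
It also fails if it takes over 118 s, if anything falls off the work surface, if the arm or the gripper's body presses on something with over 40 N, if the wrist force passes 120 N, or if a joint passes its speed limit or range.

## Working session

There is one attempt and no reset: what is moved stays moved. The work goes in short steps, Python scripts to look and compute and a shell command to move; the robot and the scene stay as the last step left them, time stands still between calls to the robot, and variables do not carry over. Pictures are saved under pics/ and viewed, and the job is handed in when it is done.

```bash
ls; mkdir -p pics; python3 - <<'E'
from station import *
import cv2
print(get_obs())
for n in("top","side"):
    im=capture(n); cv2.imwrite(f"pics/{n}0.png",im)
    c=get_calibration(n); print(n,c)
E
```

```text
pics
{'clock': 0.0, 'joints': array([ 1.14479867,  0.53716933, -0.00447213,  1.53882064,  0.00261241,
        1.06730144, -0.07123383]), 'joint_vel': array([ 1.78677928e-03,  3.02118717e-04, -2.15140008e-03, -1.70986963e-03,
        3.40404533e-05, -1.71829278e-03, -1.36090394e-03]), 'effort': array([-5.07201785e-04, -5.70976818e+01,  9.90293249e-01, -2.51607281e+01,
       -5.63192088e-02,  1.78352039e-02,  1.35039240e-04]), 'position': array([ 0.22876447, -0.60807879,  0.40385694]), 'tool_rot': array([-1.50093839,  1.56910341,  2.00052471]), 'contact_force': array([-0.47494094, -0.18563229, -0.32036791]), 'moment': array([-0.0314917 , -0.01620572, -0.02116928]), 'grip_width': 1.001105264121421}
top {'fx': 422.2198138300772, 'fy': 422.2198138300772, 'cx': 320.233310000722, 'cy': 204.08244626901143, 'R': array([[-0.01704462, -0.99985375,  0.00139972],
       [-0.99425381,  0.01680115, -0.10572176],
       [ 0.10568278, -0.00319367, -0.99439477]]), 't': array([-0.00768283,  0.45170404,  1.41976075])}
side {'fx': 481.1486395310606, 'fy': 481.1486395310606, 'cx': 319.00180468319707, 'cy': 193.84586322150838, 'R': array([[ 0.71070164, -0.70348406, -0.00365355],
       [-0.3830057 , -0.38256853, -0.84080197],
       [ 0.59009305,  0.59895867, -0.54133049]]), 't': array([-0.33148386,  0.19959603,  1.50893917])}
```

View pics/top0.png

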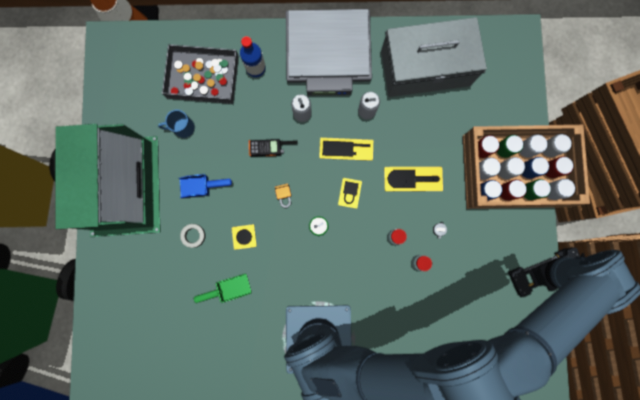

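View pics/side0.png

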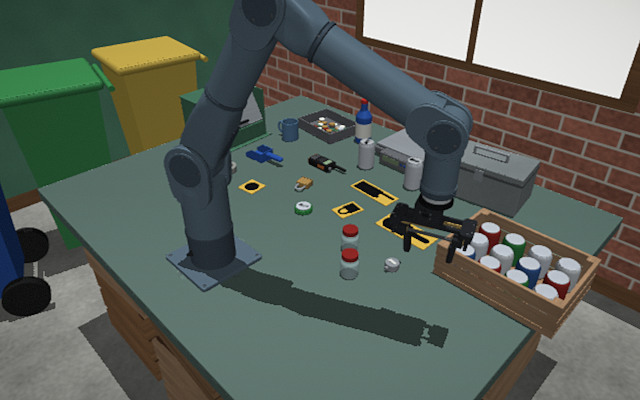

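```bash
cat > h.py <<'E'
import numpy as np, cv2
from station import *
def ray(n,u,v,z):
    c=get_calibration(n); R=np.array(c['R']);t=np.array(c['t'])
    d=R.T@np.array([(u-c['cx'])/c['fx'],(v-c['cy'])/c['fy'],1.]); o=-R.T@t
    return o+d*(z-o[2])/d[2]
def proj(n,X):
    c=get_calibration(n); p=np.array(c['R'])@np.array(X)+np.array(c['t'])
    return np.array([c['fx']*p[0]/p[2]+c['cx'],c['fy']*p[1]/p[2]+c['cy']])
def crop(im,u0,v0,u1,v1,s,f):
    cv2.imwrite(f,cv2.resize(im[v0:v1,u0:u1],None,fx=s,fy=s,interpolation=cv2.INTER_CUBIC))
E
python3 - <<'E'
from h import *
t=cv2.imread('pics/top0.png');s=cv2.imread('pics/side0.png')
crop(t,170,90,330,210,5,'pics/c1.png')
crop(t,300,130,460,250,5,'pics/c2.png')
crop(s,220,130,420,280,4,'pics/c3.png')
crop(t,170,190,330,310,5,'pics/c4.png')
E
```

```text
(no output)
```

View pics/c1.png

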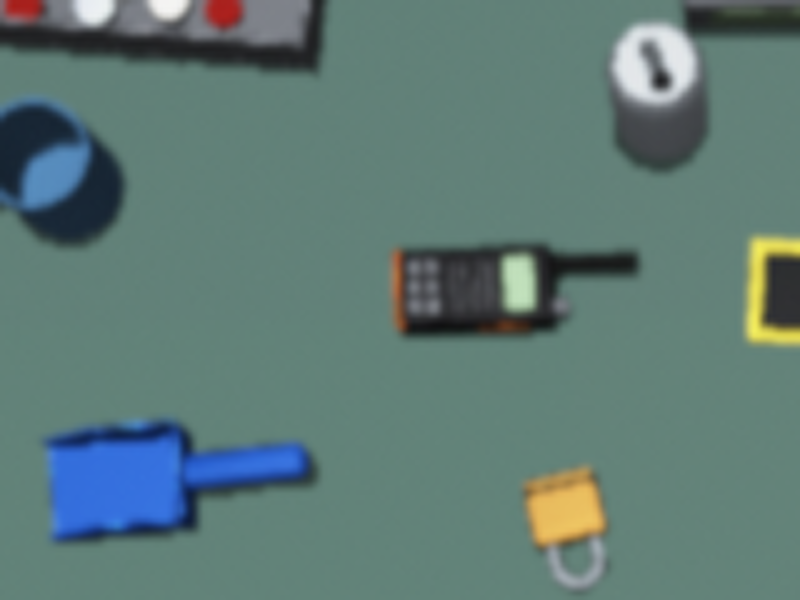

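View pics/c2.png

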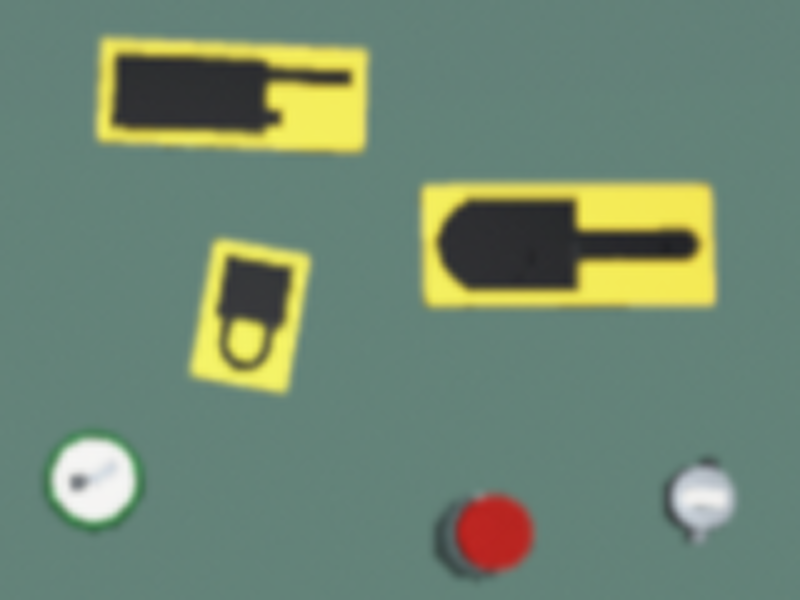

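View pics/c3.png

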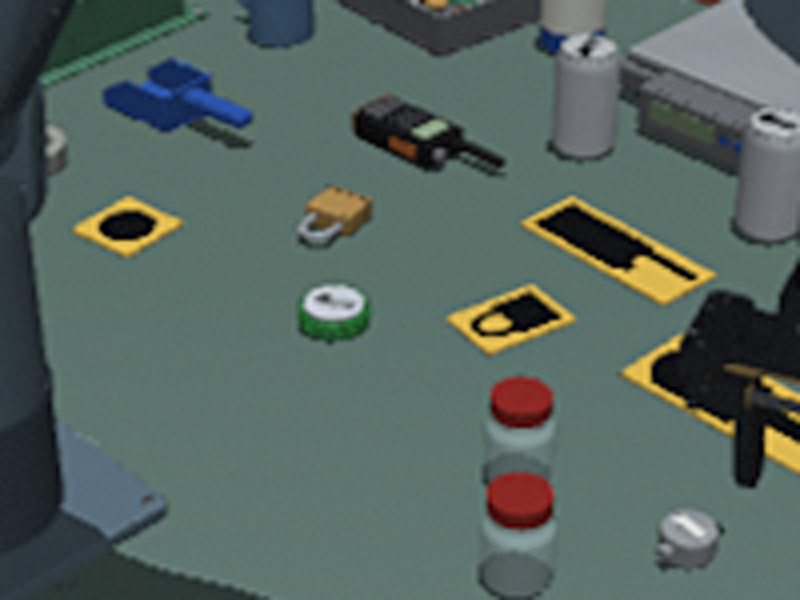

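View pics/c4.png

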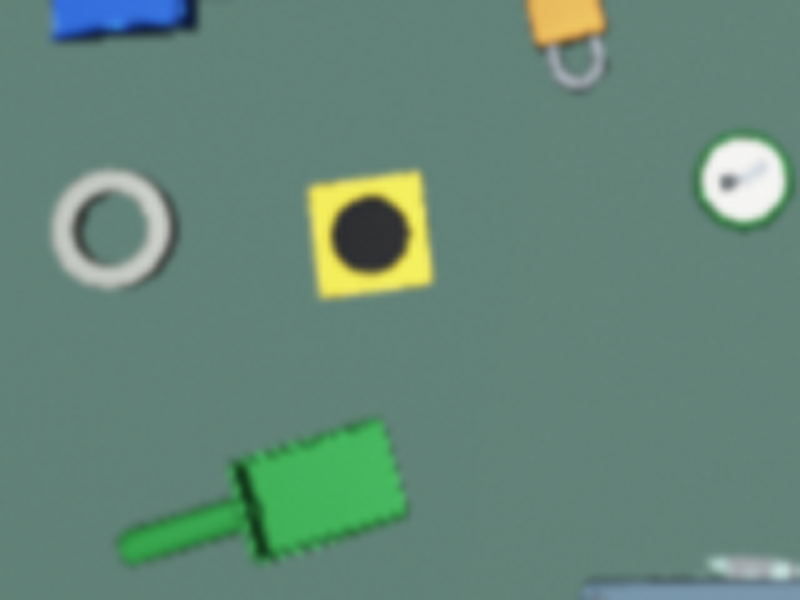

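```bash
cat > fit.py <<'E'
from h import *
from scipy.optimize import minimize
def rect(x0,x1,y0,y1): return [(x0,y0),(x1,y0),(x1,y1),(x0,y1)]
def circ(x,y,r): return [(x+r*np.cos(a),y+r*np.sin(a)) for a in np.linspace(0,6.28,32)]
# prisms: polygon (mm), z0,z1
M={'scoop':[(rect(0,87,-12,12),21,39),(rect(85,185,-33.5,33.5),0,42)],
'radio':[(rect(60,170,-28,28),0,30),(rect(0,60,-22.5,-9.5),5,18),(rect(48,60,9,21),8,22)],
'padlock':[(rect(34,80,-25,25),0,24)],
'jar':[(circ(0,0,25),64,80)],
'can':[(circ(0,0,33),0,115)],
'mat_scoop':[(rect(-8,193,-42,42),0,3)],'mat_radio':[(rect(-8,178,-36,36),0,3)],
'mat_padlock':[(rect(-8,88,-33,33),0,3)],'mat_jar':[(rect(-38,38,-38,38),0,3)]}
S=4
def pts(cam,X):
    c=get_calibration(cam); p=np.asarray(X)@np.array(c['R']).T+np.array(c['t'])
    return np.c_[c['fx']*p[:,0]/p[:,2]+c['cx'],c['fy']*p[:,1]/p[:,2]+c['cy']]
def render(cam,m,q,w,zb=0):
    u0,v0,u1,v1=w; im=np.zeros(((v1-v0)*S,(u1-u0)*S),np.uint8)
    c,s=np.cos(q[2]),np.sin(q[2])
    for poly,z0,z1 in M[m]:
        P=np.array(poly)/1000; XY=np.c_[q[0]+c*P[:,0]-s*P[:,1],q[1]+s*P[:,0]+c*P[:,1]]
        X=np.r_[np.c_[XY,np.full(len(XY),z0/1000+zb)],np.c_[XY,np.full(len(XY),z1/1000+zb)]]
        uv=pts(cam,X)
        uv=(uv-[u0,v0]+.5)*S-.5
        cv2.fillConvexPoly(im,cv2.convexHull(np.round(uv*16).astype(np.int32)),255,shift=4)
    return cv2.resize(im,(u1-u0,v1-v0),interpolation=cv2.INTER_AREA)/255.
def fit(m,q0,masks,wins,zb=0,yaw=True):
    """masks: dict cam->full mask (0/1)"""
    def cost(p):
        q=[p[0]/1000,p[1]/1000,p[2]/100 if yaw else q0[2]]
        e=0
        for cam,k in masks.items():
            w=wins[cam]; r=render(cam,m,q,w,zb); e+=np.abs(r-k[w[1]:w[3],w[0]:w[2]]).sum()/max(k[w[1]:w[3],w[0]:w[2]].sum(),1)
        return e
    p=np.array([q0[0]*1000,q0[1]*1000,q0[2]*100])
    for st in (20,6,2):
        sim=np.array([p]+[p+st*np.eye(3)[i] for i in range(3 if yaw else 2)]+([] if yaw else [p+st*np.array([-1,-1,0.])]))
        r=minimize(cost,p,method='Nelder-Mead',options=dict(initial_simplex=sim,maxiter=200,xatol=.05,fatol=1e-5)); p=r.x
    return np.array([p[0]/1000,p[1]/1000,p[2]/100]),r.fun
E
python3 - <<'E'
from fit import *
t=cv2.imread('pics/top0.png')
hsv=cv2.cvtColor(t,cv2.COLOR_BGR2HSV)
for n,p in dict(plate=(300,200),blue=(190,188),radio=(262,155),brass=(283,192),yellow=(366,141),red=(398,237),shad=(233,183),canshadow=(300,115),mat=(345,150)).items(): print(n,p,t[p[1],p[0]],hsv[p[1],p[0]])
E
```

```text
plate (300, 200) [122 131 100] [ 81  60 131]
blue (190, 188) [221 111  53] [110 194 221]
radio (262, 155) [20 21 18] [80 36 21]
brass (283, 192) [ 96 191 234] [ 21 150 234]
yellow (366, 141) [ 89 234 241] [ 29 161 241]
red (398, 237) [ 34  37 186] [  1 208 186]
shad (233, 183) [91 98 73] [82 65 98]
canshadow (300, 115) [77 73 70] [107  23  77]
mat (345, 150) [50 48 47] [110  15  50]
```

```bash
cat > meas.py <<'E'
from fit import *
def fil(k):
    c,_=cv2.findContours(k.astype(np.uint8),cv2.RETR_EXTERNAL,cv2.CHAIN_APPROX_NONE); o=np.zeros(k.shape,np.uint8); cv2.drawContours(o,c,-1,1,-1); return o.astype(float)
def masks(t):
    h=cv2.cvtColor(t,cv2.COLOR_BGR2HSV).astype(int); H,S_,V=h[...,0],h[...,1],h[...,2]
    b=t.astype(int)
    return dict(blue=fil((H>100)&(H<120)&(S_>130)&(V>60)),yellow=fil((H>24)&(H<36)&(S_>90)&(V>120)),
      brass=fil((H>10)&(H<=24)&(S_>90)&(V>90)),red=fil(((H<8)|(H>172))&(S_>130)&(V>80)),
      dark=fil((V<72)|((H<20)&(S_>90)&(V>80))))
E
python3 - <<'E'
from meas import *
t=cv2.imread('pics/top0.png'); m=masks(t)
J=[('scoop','blue',(170,165,245,210),(232,182.4,.03),np.pi/2),
('radio','dark',(240,130,305,166),(298,142,.01),np.pi/2),
('padlock','brass',(268,178,298,200),(286,207,.01),0.2),
('jar','red',(385,222,412,250),(399,237,.08),0),
('mat_scoop','yellow',(378,158,450,200),(440,179,0),np.pi/2),
('mat_radio','yellow',(312,130,380,168),(372,150,0),np.pi/2),
('mat_padlock','yellow',(330,170,370,215),(350,203,0),-.2),
('mat_jar','yellow',(225,220,262,255),(244,237,0),0.1)]
vis=t.copy()
for n,mk,w,px,y in J:
    X=ray('top',*px); q,e=fit(n,(X[0],X[1],y),{'top':m[mk]},{'top':w},yaw=n!='jar')
    print(n,q.round(4),'err %.3f'%e,'r=%.3f'%np.hypot(q[0],q[1]))
    r=render('top',n,q,w)
    big=(r>.5).astype(np.uint8); c,_=cv2.findContours(big,cv2.RETR_EXTERNAL,cv2.CHAIN_APPROX_NONE,offset=(w[0],w[1]))
    cv2.drawContours(vis,c,-1,(255,0,255),1)
for px in ((303,102),(371,99)):
    X=ray('top',*px,.115);print('can',X.round(3))
crop(vis,170,90,330,210,5,'pics/v1.png');crop(vis,300,130,460,250,5,'pics/v2.png')
cv2.imwrite('pics/m.png',cv2.resize((m['dark']*255)[90:210,170:330],None,fx=5,fy=5))
E
```

```text
scoop [0.5337 0.2857 1.6532] err 0.161 r=0.605
radio [0.655  0.059  1.5865] err 0.402 r=0.658
padlock [0.4447 0.0993 0.2704] err 0.118 r=0.456
jar [ 0.3365 -0.2692  0.    ] err 0.156 r=0.431
mat_scoop [ 0.5369 -0.4342  1.5571] err 0.036 r=0.690
mat_radio [ 0.6434 -0.1941  1.5089] err 0.048 r=0.672
mat_padlock [ 0.4535 -0.1099 -0.2076] err 0.057 r=0.467
mat_jar [0.346  0.2501 0.1146] err 0.065 r=0.427
can [0.78  0.036 0.115]
can [ 0.787 -0.188  0.115][ WARN:0@6.064] global loadsave.cpp:1063 imwrite_ Unsupported depth image for selected encoder is fallbacked to CV_8U.
```

View pics/v1.png

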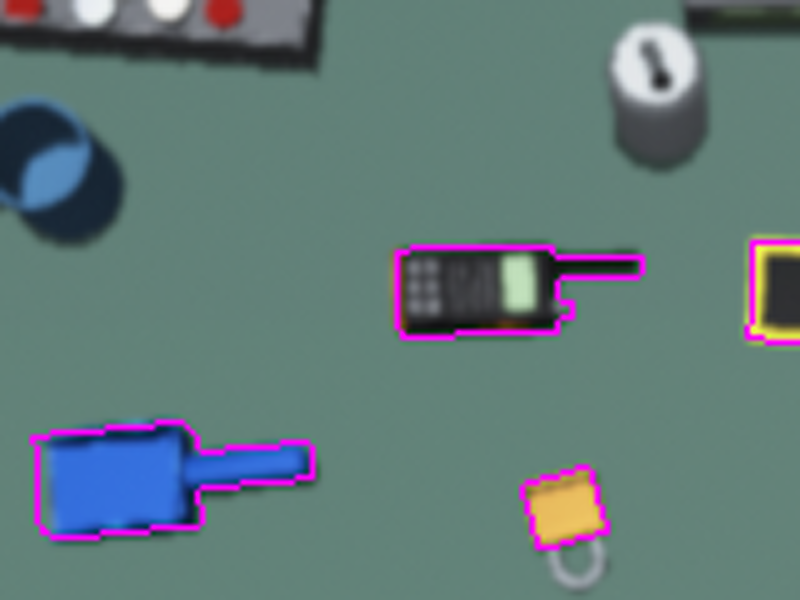

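View pics/v2.png

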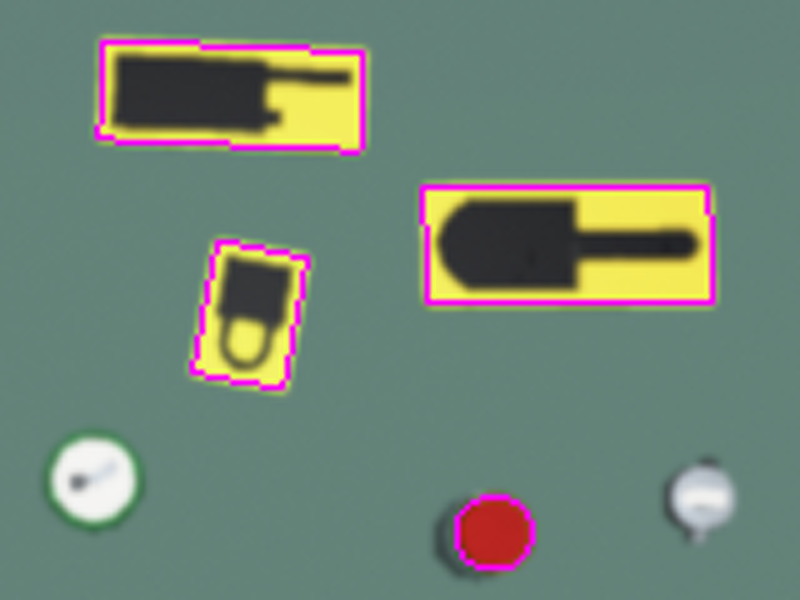

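```bash
python3 - <<'E'
from meas import *
L=ray('top',180,188,.002);B=ray('top',232.2,182.6,.030);B2=ray('top',232.2,182.6,.039)
print('scoop lip',L,'butt',B,np.linalg.norm((L-B)[:2]),'yaw',np.arctan2(L[1]-B[1],L[0]-B[0]))
s=cv2.imread('pics/side0.png')
F=dict(scoop=[0.5337,0.2877,1.6532],radio=[.656,.0625,1.5865],padlock=[.4447,.0993,.2704],jar=[.3365,-.2692,0],mat_scoop=[.5369,-.4342,1.5571],mat_radio=[.6434,-.1941,1.5089],mat_padlock=[.4535,-.1099,-.2076],mat_jar=[.346,.2501,.1146])
vis=cv2.resize(s,None,fx=4,fy=4,interpolation=cv2.INTER_CUBIC)
w=(0,0,640,400)
for n,q in F.items():
    r=cv2.resize(render('side',n,q,w),None,fx=4,fy=4)
    c,_=cv2.findContours((r>.5).astype(np.uint8),cv2.RETR_EXTERNAL,cv2.CHAIN_APPROX_NONE); cv2.drawContours(vis,c,-1,(255,0,255),1)
cv2.imwrite('pics/s1.png',vis[130*4:280*4,230*4:430*4])
print(ray('top',424,263,.08))
E
```

```text
scoop lip [0.51843689 0.47213864 0.002     ] butt [0.52988201 0.2846573  0.03      ] 0.18783035933081063 yaw 1.631767404317944
[ 0.24799727 -0.3479391   0.08      ]
```

View pics/s1.png

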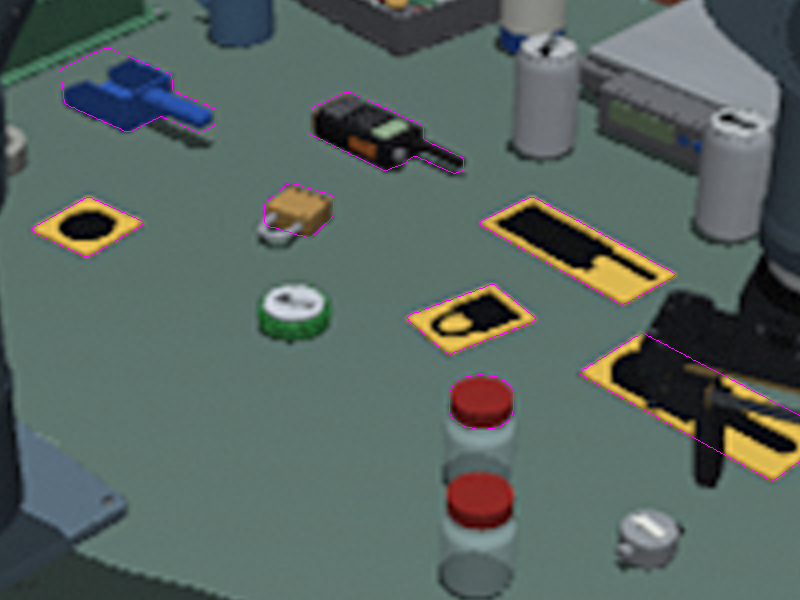

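```bash
python3 -m handwheel '[15,48,-18,0,0,0.05,1, 30,96,-36,0,0,0.1,1, 46,145,-54,0,0,0.16,1, 61,193,-72,0,0,0.21,1, 76,242,-90,0,0,0.27,1, 92,290,-108,0,0,0.32,1, 107,339,-124,0,0,0.37,1, 107,339,-124,0,0,0.37,1, 107,339,-124,0,0,0.37,1]' 20; cat > st.py <<'E'
from h import *
o=get_obs(); r=o['tool_rot']
from scipy.spatial.transform import Rotation as Ro
R=Ro.from_euler('xyz',r).as_matrix()
print('t %.2f'%o['clock'],'pos',o['position'].round(4),'toolx',R[:,0].round(3),'jaw %.3f'%np.arctan2(R[1,1],R[0,1]),'F',o['contact_force'].round(1),'w %.3f'%o['grip_width'],'j',o['joints'].round(2))
E
python3 st.py
```

```text
clock: 1.23
position: [0.3358, -0.27, 0.2808]
tool_rot: [0.725, 1.57, -1.687]
contact_force: [-0.4, -0.7, 0.3]
grip_width: 1.002
t 1.23 pos [ 0.3358 -0.27    0.2808] toolx [-0. -0. -1.] jaw -0.841 F [-0.4 -0.7  0.3] w 1.002 j [ 0.72  0.38 -0.17  2.18  0.12  0.58 -0.38]
```

```bash
python3 -m handwheel '[1,1,-40,0,0,0,1, 1,1,-75,0,0,0,1, 1,1,-95,0,0,0,1, 1,1,-95,0,0,0,1, 1,1,-95,0,0,0,0.5, 1,1,-95,0,0,0,0.5, 1,1,-95,0,0,0,0.5, 1,1,-95,0,0,0,0.5, 1,1,-95,0,0,0,0.5, 1,1,-95,0,0,0,0.5]' 20; python3 st.py
```

```text
clock: 2.48
position: [0.337, -0.2685, 0.1862]
tool_rot: [1.372, 1.57, -1.04]
contact_force: [-1.1, 0.3, 6.6]
grip_width: 0.631
t 2.48 pos [ 0.337  -0.2685  0.1862] toolx [ 0. -0. -1.] jaw -0.841 F [-1.1  0.3  6.6] w 0.631 j [ 0.66  0.59 -0.12  2.21  0.19  0.35 -0.45]
```

```bash
python3 -m handwheel '[0,0,40,0,0,0,0.5, 10,10,80,0,0,0,0.5, 40,55,80,0,0,0,0.5, 70,105,80,0,0,0,0.5, 95,160,80,0,0,0,0.5, 110,218,80,0,0,0,0.5, 112,278,80,0,0,0,0.5, 100,338,80,0,0,0,0.5, 80,396,80,0,0,0,0.5, 50,448,80,0,0,0,0.5, 20,496,80,0,0,0,0.5, 9,518,80,0,0,0,0.5]'; python3 st.py
```

```text
clock: 3.98
position: [0.3436, 0.2522, 0.2658]
tool_rot: [-1.553, 1.57, 2.324]
contact_force: [0.8, -1.1, -0.9]
grip_width: 0.629
t 3.98 pos [0.3436 0.2522 0.2658] toolx [-0.001  0.001 -1.   ] jaw -0.836 F [ 0.8 -1.1 -0.9] w 0.629 j [-0.54  0.41 -0.23  2.2   0.17  0.55 -1.74]
```

```bash
python3 - <<'E'
from h import *
t=capture('top');s=capture('side');cv2.imwrite('pics/t1.png',t);cv2.imwrite('pics/s2.png',s)
a=cv2.resize(t[180:300,180:340],None,fx=2.5,fy=2.5);b=cv2.resize(s[120:240,170:330],None,fx=2.5,fy=2.5)
cv2.imwrite('pics/j1.png',np.hstack([a,b]))
E
python3 st.py
```

```text
t 4.08 pos [0.3442 0.2522 0.2658] toolx [-0.     0.001 -1.   ] jaw -0.835 F [ 0.6 -0.8 -1.1] w 0.630 j [-0.54  0.41 -0.23  2.2   0.17  0.55 -1.74]
```

View pics/j1.png

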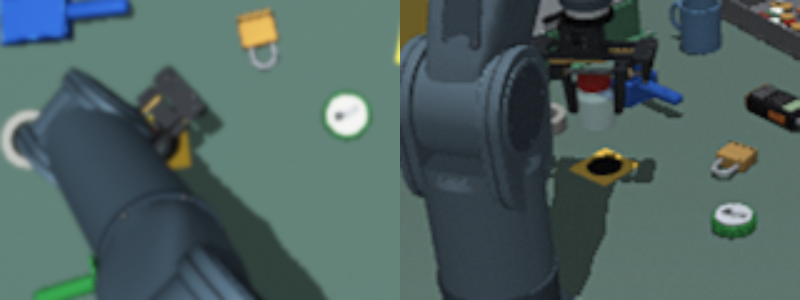

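```bash
python3 -m handwheel '[2,-2,-40,0,0,0,0.5, 2,-2,-65,0,0,0,0.5, 2,-2,-74,0,0,0,0.5, 2,-2,-77,0,0,0,0.5, 2,-2,-77,0,0,0,0.5]'; python3 st.py
```

```text
clock: 4.7
position: [0.3483, 0.2474, 0.1894]
tool_rot: [2.672, 1.57, 0.26]
contact_force: [-0.6, -0.9, -1.3]
grip_width: 0.63
t 4.70 pos [0.3483 0.2474 0.1894] toolx [ 0.001  0.    -1.   ] jaw -0.842 F [-0.6 -0.9 -1.3] w 0.630 j [-0.59  0.58 -0.16  2.22  0.25  0.36 -1.8 ]
```

```bash
python3 -m handwheel '[-2,2,0,0,0,0,0.5, -2,2,-1,0,0,0,0.5, -2,2,-1,0,0,0,0.5]'; python3 st.py
```

```text
clock: 5.08
position: [0.346, 0.2501, 0.189]
tool_rot: [2.984, 1.569, 0.573]
contact_force: [-2.3, -1.4, 17.7]
grip_width: 0.628
t 5.08 pos [0.346  0.2501 0.189 ] toolx [ 0.001  0.001 -1.   ] jaw -0.841 F [-2.3 -1.4 17.7] w 0.628 j [-0.6   0.58 -0.16  2.22  0.25  0.36 -1.8 ]
```

```bash
python3 -m handwheel '[0,0,0,0,0,0,1, 0,0,0,0,0,0,1, 0,0,0,0,0,0,1, 0,0,0,0,0,0,1, 0,0,30,0,0,0,1, 0,0,85,0,0,0,1, 38,-34,100,0,0,-0.12,1, 77,-68,100,0,0,-0.24,1, 115,-102,100,0,0,-0.36,1, 154,-136,100,0,0,-0.46,1, 154,-136,100,0,0,-0.46,1, 154,-136,100,0,0,-0.46,1]'; python3 st.py
```

```text
clock: 6.58
position: [0.4993, 0.114, 0.2874]
tool_rot: [-0.39, 1.57, 3.022]
contact_force: [-0.3, 0.5, -0.2]
grip_width: 1.002
t 6.58 pos [0.4993 0.114  0.2874] toolx [-0.001  0.    -1.   ] jaw -1.300 F [-0.3  0.5 -0.2] w 1.002 j [-0.24  0.48 -0.09  1.98  0.07  0.68 -1.67]
```

```bash
python3 - <<'E'
from h import *
t=capture('top');s=capture('side');cv2.imwrite('pics/t2.png',t);cv2.imwrite('pics/s3.png',s)
a=cv2.resize(t[160:280,180:340],None,fx=2.5,fy=2.5);b=cv2.resize(s[120:240,220:380],None,fx=2.5,fy=2.5)
cv2.imwrite('pics/j2.png',np.hstack([a,b]))
E
```

```text
(no output)
```

View pics/j2.png

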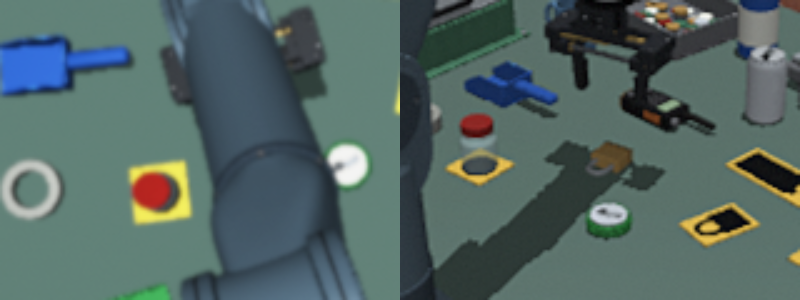

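```bash
python3 -m handwheel '[0,1,-55,0,0,0,1, 0,1,-95,0,0,0,1, 0,1,-112,0,0,0,1, 0,1,-117,0,0,0,1, 0,1,-117,0,0,0,1, 0,1,-117,0,0,0,0.4, 0,1,-117,0,0,0,0.4, 0,1,-117,0,0,0,0.4, 0,1,-117,0,0,0,0.4, 0,1,-117,0,0,0,0.4, 0,1,-117,0,0,0,0.4]' 40; python3 st.py
```

```text
clock: 8.05
position: [0.4999, 0.1148, 0.1709]
tool_rot: [-2.525, 1.571, 0.887]
contact_force: [-0.9, 0.8, 3.7]
grip_width: 0.564
t 8.05 pos [0.4999 0.1148 0.1709] toolx [ 0.  0. -1.] jaw -1.301 F [-0.9  0.8  3.7] w 0.564 j [-0.26  0.69 -0.07  2.01  0.1   0.44 -1.7 ]
```

```bash
python3 -m handwheel '[0,0,45,0,0,0,0.4, 0,0,85,0,0,0,0.4, 2,-50,85,0,0,-0.1,0.4, 4,-100,85,0,0,-0.2,0.4, 6,-150,85,0,0,-0.31,0.4, 8,-200,85,0,0,-0.41,0.4, 9,-236,85,0,0,-0.478,0.4, 9,-236,60,0,0,-0.478,0.4, 9,-236,30,0,0,-0.478,0.4, 9,-236,30,0,0,-0.478,0.4]'; python3 st.py
```

```text
clock: 9.3
position: [0.5072, -0.1211, 0.1985]
tool_rot: [0.054, 1.565, 2.987]
contact_force: [-0.4, -0.2, -2.8]
grip_width: 0.562
t 9.30 pos [ 0.5072 -0.1211  0.1985] toolx [-0.006  0.001 -1.   ] jaw -1.779 F [-0.4 -0.2 -2.8] w 0.562 j [ 0.13  0.65  0.03  1.99 -0.04  0.51 -1.6 ]
```

```bash
python3 - <<'E'
from h import *
t=capture('top');s=capture('side');cv2.imwrite('pics/t3.png',t);cv2.imwrite('pics/s4.png',s)
a=cv2.resize(t[130:250,260:420],None,fx=2.5,fy=2.5);b=cv2.resize(s[150:270,270:430],None,fx=2.5,fy=2.5)
cv2.imwrite('pics/j3.png',np.hstack([a,b]))
E
```

```text
(no output)
```

View pics/j3.png

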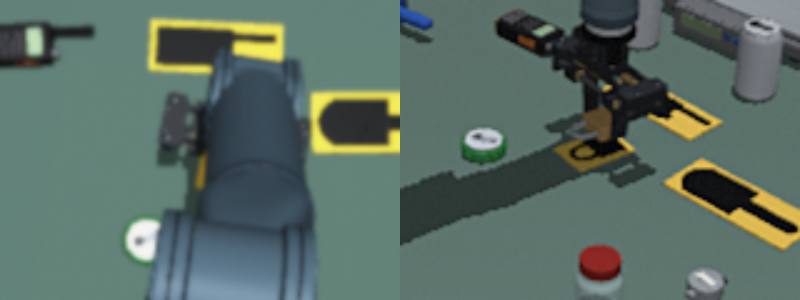

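```bash
python3 -m handwheel '[0,0,-14,0,0,0,0.4, 0,0,-22,0,0,0,0.4, 0,0,-26,0,0,0,0.4, 0,0,-26,0,0,0,0.4]'; python3 st.py
```

```text
clock: 9.9
position: [0.5089, -0.1213, 0.1745]
tool_rot: [0.062, 1.57, 2.996]
contact_force: [-0.0, 0.2, -3.5]
grip_width: 0.562
t 9.90 pos [ 0.5089 -0.1213  0.1745] toolx [-0.  0. -1.] jaw -1.779 F [-0.   0.2 -3.5] w 0.562 j [ 0.13  0.69  0.03  1.99 -0.04  0.46 -1.6 ]
```

```bash
python3 -m handwheel '[0,0,-1,0,0,0,0.4, 0,0,-1,0,0,0,1, 0,0,-1,0,0,0,1, 0,0,-1,0,0,0,1, 0,0,-1,0,0,0,1, 0,0,40,0,0,0,1, 0,0,95,0,0,0.1,1, 15,40,120,0,0,0.28,1, 35,80,120,0,0,0.46,1, 55,120,120,0,0,0.64,1, 75,160,120,0,0,0.82,1, 95,200,120,0,0,1.0,1]'; python3 st.py; python3 -m handwheel '[15,30,0,0,0,0.18,1, 30,60,0,0,0,0.36,1, 45,85,0,0,0,0.54,1, 50,98,0,0,0,0.72,1, 50,98,0,0,0,0.795,1, 50,98,0,0,0,0.795,1]'; python3 st.py
```

```text
clock: 11.4
position: [0.6043, 0.0798, 0.2948]
tool_rot: [1.24, 1.571, -1.104]
contact_force: [0.8, -0.1, -0.3]
grip_width: 1.001
t 11.40 pos [0.6043 0.0798 0.2948] toolx [ 0. -0. -1.] jaw -0.773 F [ 0.8 -0.1 -0.3] w 1.001 j [-0.04  0.61 -0.23  1.72  0.18  0.83 -1.12]
clock: 12.15
position: [0.6538, 0.1765, 0.2944]
tool_rot: [-1.349, 1.57, -2.905]
contact_force: [-0.1, -0.2, 0.3]
grip_width: 1.0
t 12.15 pos [0.6538 0.1765 0.2944] toolx [-0.001 -0.    -1.   ] jaw 0.015 F [-0.1 -0.2  0.3] w 1.000 j [-0.06  0.74 -0.41  1.52  0.34  0.95 -0.56]
```

```bash
python3 - <<'E'
from h import *
t=capture('top');s=capture('side');cv2.imwrite('pics/t4.png',t);cv2.imwrite('pics/s5.png',s)
a=cv2.resize(t[120:240,230:390],None,fx=2.5,fy=2.5);b=cv2.resize(s[120:240,250:410],None,fx=2.5,fy=2.5)
cv2.imwrite('pics/j4.png',np.hstack([a,b]))
E
```

```text
(no output)
```

View pics/j4.png

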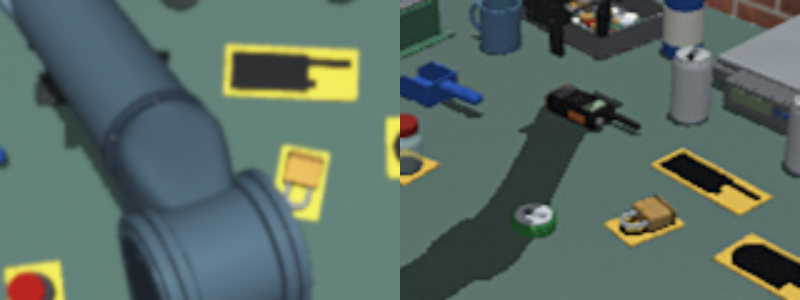

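```bash
python3 -m handwheel '[0,1,-55,0,0,0,1, 0,1,-100,0,0,0,1, 0,1,-118,0,0,0,1, 0,1,-123,0,0,0,1, 0,1,-123,0,0,0,1, 0,1,-123,0,0,0,0.45, 0,1,-123,0,0,0,0.45, 0,1,-123,0,0,0,0.45, 0,1,-123,0,0,0,0.45, 0,1,-123,0,0,0,0.45, 0,1,-123,0,0,0,0.45]' 40; python3 st.py
```

```text
clock: 13.62
position: [0.6539, 0.1777, 0.1721]
tool_rot: [1.272, 1.571, -0.282]
contact_force: [-1.4, -1.1, 5.4]
grip_width: 0.632
t 13.62 pos [0.6539 0.1777 0.1721] toolx [ 0. -0. -1.] jaw 0.016 F [-1.4 -1.1  5.4] w 0.632 j [-0.1   0.9  -0.35  1.55  0.4   0.77 -0.61]
```

```bash
python3 -m handwheel '[0,0,45,0,0,0,0.45, 0,0,90,0,0,0,0.45, -1,-50,90,0,0,-0.02,0.45, -1,-100,90,0,0,-0.03,0.45, -2,-150,90,0,0,-0.05,0.45, -3,-205,90,0,0,-0.07,0.45, -3,-257,90,0,0,-0.078,0.45, -3,-257,60,0,0,-0.078,0.45, -3,-257,30,0,0,-0.078,0.45, -3,-257,30,0,0,-0.078,0.45]'; python3 st.py
```

```text
clock: 14.88
position: [0.6491, -0.0794, 0.1988]
tool_rot: [-1.587, 1.565, 3.064]
contact_force: [-0.5, 0.4, -2.3]
grip_width: 0.629
t 14.88 pos [ 0.6491 -0.0794  0.1988] toolx [-0.006  0.    -1.   ] jaw -0.062 F [-0.5  0.4 -2.3] w 0.629 j [ 0.29  0.83 -0.35  1.61  0.37  0.77 -0.29]
```

```bash
python3 - <<'E'
from h import *
t=capture('top');s=capture('side');cv2.imwrite('pics/t5.png',t);cv2.imwrite('pics/s6.png',s)
a=cv2.resize(t[70:190,260:420],None,fx=2.5,fy=2.5);b=cv2.resize(s[130:250,310:470],None,fx=2.5,fy=2.5)
cv2.imwrite('pics/j5.png',np.hstack([a,b]))
E
```

```text
(no output)
```

View pics/j5.png

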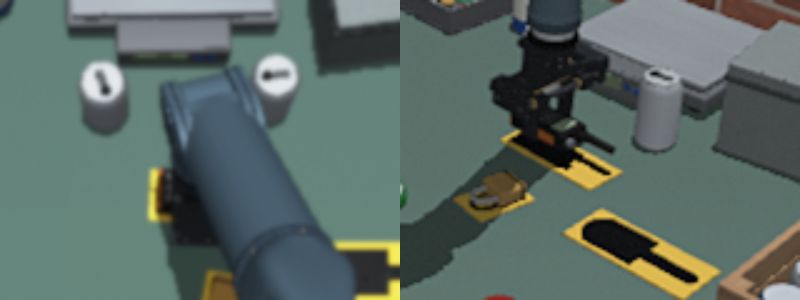

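```bash
python3 -m handwheel '[0,0,-14,0,0,0,0.45, 0,0,-23,0,0,0,0.45, 0,0,-27,0,0,0,0.45, 0,0,-27,0,0,0,0.45]'; python3 st.py
```

```text
clock: 15.48
position: [0.6508, -0.0793, 0.1751]
tool_rot: [-0.915, 1.57, -2.548]
contact_force: [-2.4, -0.1, 1.9]
grip_width: 0.63
t 15.47 pos [ 0.6508 -0.0793  0.1751] toolx [-0. -0. -1.] jaw -0.062 F [-2.4 -0.1  1.9] w 0.630 j [ 0.28  0.87 -0.34  1.61  0.39  0.73 -0.3 ]
```

```bash
python3 -m handwheel '[0,0,0,0,0,0,1, 0,0,0,0,0,0,1, 0,0,0,0,0,0,1, 0,0,0,0,0,0,1, 0,0,45,0,0,0,1, 0,0,100,0,0,0,1, -15,50,115,0,0,0.02,1, -30,105,115,0,0,0.04,1, -45,160,115,0,0,0.06,1, -60,215,115,0,0,0.08,1, -75,270,115,0,0,0.1,1, -75,270,115,0,0,0.13,1]'; python3 st.py
python3 - <<'E'
from h import *
t=capture('top');cv2.imwrite('pics/t6.png',t)
crop(t,170,110,410,260,3,'pics/j6.png')
E
```

```text
clock: 16.98
position: [0.5736, 0.1969, 0.2903]
tool_rot: [-3.131, 1.567, 1.659]
contact_force: [0.0, -0.7, -0.8]
grip_width: 1.001
t 16.98 pos [0.5736 0.1969 0.2903] toolx [-0.     0.004 -1.   ] jaw 0.078 F [ 0.  -0.7 -0.8] w 1.001 j [-0.08  0.65 -0.45  1.72  0.35  0.85 -0.61]
```

View pics/j6.png

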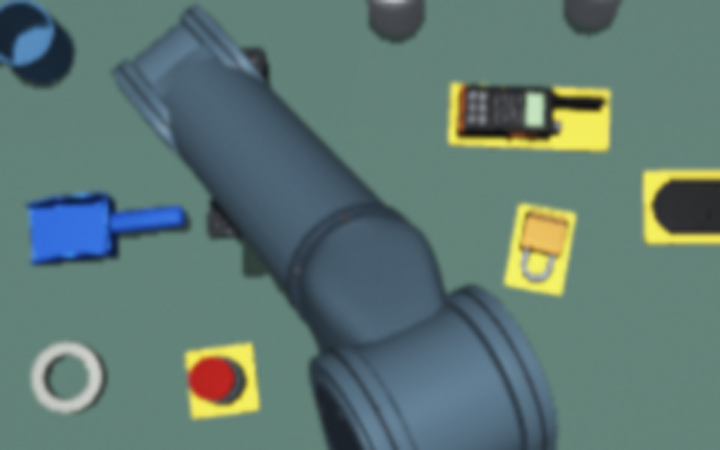

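```bash
python3 - <<'E'
from meas import *
t=cv2.imread('pics/t6.png'); m=masks(t)['blue']
# handle mid-line at columns
for u in range(210,232,3):
    v=np.where(m[165:200,u]>0)[0]+165; print(u,v.min(),v.max(),ray('top',u,(v.min()+v.max())/2,.036).round(4))
us=np.where(m[165:210].any(0))[0]; us=us[(us>170)&(us<245)]; print(us.min(),us.max(), ray('top',us.max()+.5,182.4,.036), ray('top',us.min()-.5,188,.002))
q,e=fit('scoop',(.531,.2865,1.64),{'top':m},{'top':(204,165,245,200)}); print(q,e)
E
```

```text
210 180 187 [0.5271 0.359  0.036 ]
213 180 187 [0.5269 0.3488 0.036 ]
216 180 186 [0.5285 0.3386 0.036 ]
219 179 186 [0.53   0.3284 0.036 ]
222 179 186 [0.5298 0.3182 0.036 ]
225 179 185 [0.5314 0.308  0.036 ]
228 179 185 [0.5312 0.2977 0.036 ]
231 181 184 [0.5293 0.2875 0.036 ]
179 231 [0.5296422  0.28580567 0.036     ] [0.51852486 0.47736157 0.002     ]
[0.53334221 0.29089326 1.65615013] 0.08512457614624797
```

```bash
python3 st.py; python3 -m handwheel '[-12,40,-10,0,0,0,1, -24,85,-30,0,0,0,1, -36,130,-50,0,0,0,1, -48,158,-70,0,0,0,1, -48,158,-70,0,0,0,1, -48,158,-70,0,0,0,1]'; python3 st.py
```

```text
t 17.02 pos [0.5749 0.1932 0.2899] toolx [-0.     0.001 -1.   ] jaw 0.075 F [ 0.4 -0.8  0.2] w 1.001 j [-0.08  0.65 -0.45  1.72  0.35  0.85 -0.61]
clock: 17.77
position: [0.5294, 0.3465, 0.2199]
tool_rot: [0.572, 1.569, -0.934]
contact_force: [0.2, -0.5, -0.2]
grip_width: 1.0
t 17.77 pos [0.5294 0.3465 0.2199] toolx [ 0.001 -0.002 -1.   ] jaw 0.065 F [ 0.2 -0.5 -0.2] w 1.000 j [-0.37  0.78 -0.4   1.67  0.41  0.77 -0.9 ]
```

```bash
python3 -m handwheel '[-1,2,-25,0,0,0.01,1, -1,2,-40,0,0,0.01,1, -1,2,-43,0,0,0.01,1, -1,2,-43,0,0,0.01,1, -1,2,-43,0,0,0.01,0.1, -1,2,-43,0,0,0.01,0.1, -1,2,-43,0,0,0.01,0.1, -1,2,-43,0,0,0.01,0.1, -1,2,-43,0,0,0.01,0.1, -1,2,-43,0,0,0.01,0.1, -1,2,-43,0,0,0.01,0.1, -1,2,-43,0,0,0.01,0.1]' 35; python3 st.py
```

```text
clock: 19.27
position: [0.5268, 0.3506, 0.1767]
tool_rot: [-0.83, 1.571, -2.323]
contact_force: [0.5, -1.1, -0.7]
grip_width: 0.262
t 19.27 pos [0.5268 0.3506 0.1767] toolx [-0. -0. -1.] jaw 0.078 F [ 0.5 -1.1 -0.7] w 0.262 j [-0.4   0.84 -0.38  1.68  0.44  0.71 -0.92]
```

```bash
python3 -m handwheel '[0,0,40,0,0,0,0.1, 0,0,90,0,0,0,0.1, 1,-55,100,0,0,-0.01,0.1, 2,-115,100,0,0,-0.02,0.1, 3,-175,100,0,0,-0.03,0.1, 4,-235,100,0,0,-0.04,0.1, 5,-295,100,0,0,-0.05,0.1, 6,-355,100,0,0,-0.06,0.1, 7,-415,100,0,0,-0.07,0.1, 8,-475,100,0,0,-0.08,0.1, 9,-535,100,0,0,-0.09,0.1, 10,-595,100,0,0,-0.092,0.1]'; python3 st.py
python3 -m handwheel '[1,-60,0,0,0,0,0.1, 1,-100,0,0,0,0,0.1, 1,-127,0,0,0,0,0.1, 1,-127,-20,0,0,0,0.1, 1,-127,-20,0,0,0,0.1]'; python3 st.py
python3 - <<'E'
from h import *
t=capture('top');s=capture('side');cv2.imwrite('pics/t7.png',t);cv2.imwrite('pics/s8.png',s)
a=cv2.resize(t[120:240,330:490],None,fx=2.5,fy=2.5);b=cv2.resize(s[140:260,330:490],None,fx=2.5,fy=2.5)
cv2.imwrite('pics/j7.png',np.hstack([a,b]))
E
```

```text
clock: 20.78
position: [0.5366, -0.2463, 0.2769]
tool_rot: [1.424, 1.57, -0.161]
contact_force: [0.9, 0.4, -0.8]
grip_width: 0.265
t 20.77 pos [ 0.5366 -0.2463  0.2769] toolx [ 0. -0. -1.] jaw -0.014 F [ 0.9  0.4 -0.8] w 0.265 j [ 0.65  0.64 -0.4   1.77  0.33  0.8   0.07]
clock: 21.4
position: [0.5372, -0.369, 0.254]
tool_rot: [-2.341, 1.566, 2.36]
contact_force: [-0.4, 0.4, 0.5]
grip_width: 0.264
t 21.40 pos [ 0.5372 -0.369   0.254 ] toolx [-0.004  0.004 -1.   ] jaw -0.012 F [-0.4  0.4  0.5] w 0.264 j [ 0.79  0.75 -0.38  1.61  0.34  0.85  0.26]
```

View pics/j7.png

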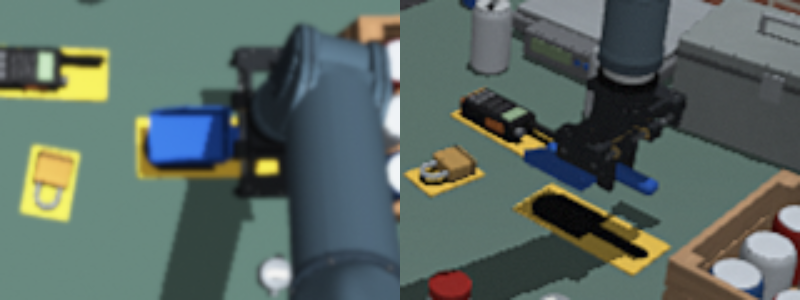

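```bash
python3 -m handwheel '[0,0,-35,0,0,0,0.1, 0,0,-60,0,0,0,0.1, 0,0,-71,0,0,0,0.1, 0,0,-76,0,0,0,0.1, 0,0,-77,0,0,0,0.1, 0,0,-77,0,0,0,0.1]'; python3 st.py
```

```text
clock: 22.25
position: [0.5382, -0.3715, 0.1806]
tool_rot: [1.026, 1.569, -0.559]
contact_force: [-0.3, 0.7, -0.9]
grip_width: 0.268
t 22.25 pos [ 0.5382 -0.3715  0.1806] toolx [ 0.001 -0.001 -1.   ] jaw -0.014 F [-0.3  0.7 -0.9] w 0.268 j [ 0.76  0.86 -0.34  1.62  0.38  0.73  0.23]
```

Height matches (no contact force yet); one more millimetre, then release and back off upward.

```bash
python3 -m handwheel '[0,0,-1,0,0,0,0.1, 0,0,-2,0,0,0,0.1, 0,0,-2,0,0,0,0.1]'; python3 st.py; python3 -m handwheel '[0,0,0,0,0,0,0.6, 0,0,0,0,0,0,1, 0,0,0,0,0,0,1, 0,0,0,0,0,0,1, 0,0,40,0,0,0,1, 0,0,90,0,0,0,1, 0,0,150,0,0,0,1, -40,-30,180,0,0,0,1, -85,-70,180,0,0,0,1, -130,-110,180,0,0,0,1, -170,-150,180,0,0,0,1, -170,-150,180,0,0,0,1]'; python3 st.py
python3 - <<'E'
from h import *
t=capture('top');s=capture('side');cv2.imwrite('pics/t8.png',t);cv2.imwrite('pics/s9.png',s)
crop(t,220,90,480,260,3,'pics/j8.png'); crop(s,220,110,480,290,3,'pics/j9.png')
E
```

```text
clock: 22.62
position: [0.5382, -0.372, 0.1791]
tool_rot: [0.687, 1.569, -0.899]
contact_force: [-1.6, -0.1, 7.4]
grip_width: 0.268
t 22.62 pos [ 0.5382 -0.372   0.1791] toolx [ 0.001 -0.001 -1.   ] jaw -0.014 F [-1.6 -0.1  7.4] w 0.268 j [ 0.76  0.86 -0.34  1.62  0.38  0.73  0.23]
clock: 24.12
position: [0.3626, -0.5257, 0.3573]
tool_rot: [-0.944, 1.567, -2.538]
contact_force: [0.7, -0.6, -1.0]
grip_width: 1.002
t 24.12 pos [ 0.3626 -0.5257  0.3573] toolx [-0.003 -0.002 -1.   ] jaw -0.023 F [ 0.7 -0.6 -1. ] w 1.002 j [ 1.17  0.6  -0.39  1.59  0.26  1.    0.67]
```

View pics/j8.png

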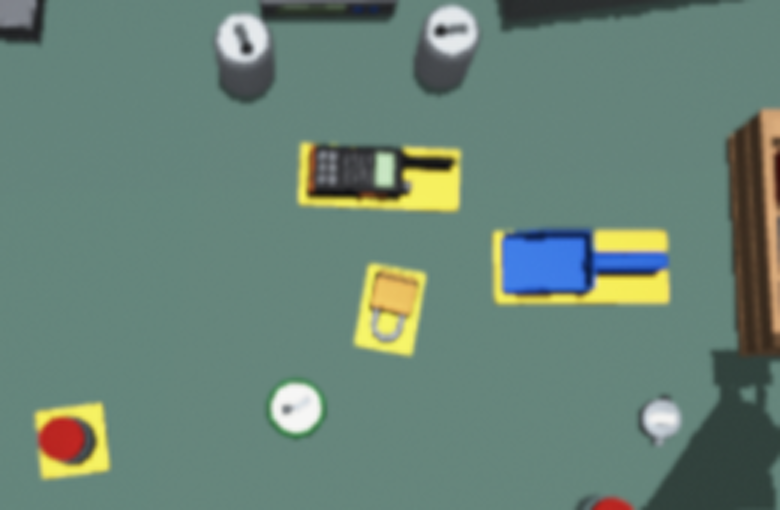

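View pics/j9.png

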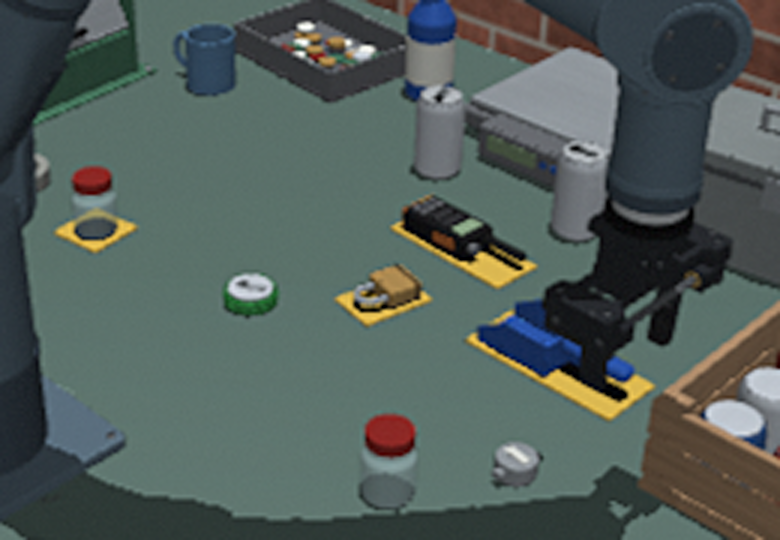

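```bash
python3 - <<'E'
from meas import *
t=cv2.imread('pics/t8.png'); m=masks(t)
us=np.where(m['blue'][165:195,378:450].any(0))[0]+378
print('scoop butt',ray('top',us.max()+.5,177,.039),'lip',ray('top',us.min()-.5,178,.005))
T=dict(scoop=[.5369,-.4342,1.5571],radio=[.6434,-.1941,1.5089],padlock=[.4535,-.1099,-.2076],jar=[.346,.2501,0])
W=dict(scoop=('blue',(378,158,450,200)),radio=('dark',(312,130,380,168)),padlock=('brass',(330,170,370,215)),jar=('red',(225,220,262,255)))
for n,q0 in T.items():
    mk,w=W[n]; k=m[mk]
    q,e=fit(n,q0,{'top':k},{'top':w},zb=.003,yaw=n!='jar'); d=q-q0
    print(n,q.round(4),'err %.2f'%e,'d mm',(d[:2]*1000).round(1),'dyaw %.3f'%d[2])
for u in (422,428,434,438):
    v=np.where(m['blue'][160:200,u]>0)[0]+160; print(u,ray('top',u,v.mean(),.039).round(4))
t0=cv2.imread('pics/top0.png')
for w in ((285,85,320,128),(355,85,385,125)):
    a=t0[w[1]:w[3],w[0]:w[2]].astype(int);b=t[w[1]:w[3],w[0]:w[2]].astype(int);print('can diff',np.abs(a-b).max(),np.abs(a-b).mean())
E
```

```text
scoop butt [ 0.53567554 -0.43352152  0.039     ] lip [ 0.54103742 -0.25157143  0.005     ]
scoop [ 0.5383 -0.4356  1.5528] err 0.19 d mm [ 1.4 -1.4] dyaw -0.004
radio [ 0.6471 -0.195   1.5537] err 1.25 d mm [ 3.7 -0.9] dyaw 0.045
padlock [ 0.4555 -0.105  -0.3047] err 0.18 d mm [2.  4.9] dyaw -0.097
jar [0.3462 0.2486 0.    ] err 0.24 d mm [ 0.2 -1.5] dyaw 0.000
422 [ 0.5351 -0.3636  0.039 ]
428 [ 0.5348 -0.384   0.039 ]
434 [ 0.5344 -0.4045  0.039 ]
438 [ 0.5359 -0.4182  0.039 ]
can diff 5 2.5676633444075305
can diff 5 2.631666666666667
```

```bash
python3 - <<'E'
from meas import *
t=cv2.imread('pics/t8.png');s=cv2.imread('pics/s9.png')
def ov(cam,im,n,q,zb,vis,k,col):
    r=cv2.resize(render(cam,n,q,(0,0,640,400),zb),None,fx=k,fy=k)
    c,_=cv2.findContours((r>.5).astype(np.uint8),cv2.RETR_EXTERNAL,cv2.CHAIN_APPROX_NONE); cv2.drawContours(vis,c,-1,col,1)
T=dict(radio=[.6434,-.1941,1.5089],padlock=[.4535,-.1099,-.2076])
out=[]
for cam,im,w in (('top',t,(310,125,385,218)),('side',s,(330,170,405,220))):
    k=5; vis=cv2.resize(im,None,fx=k,fy=k,interpolation=cv2.INTER_CUBIC)
    for n,q in T.items(): ov(cam,im,n,q,.003,vis,k,(255,0,255))
    cc=vis[w[1]*k:w[3]*k,w[0]*k:w[2]*k]; out.append(np.vstack([cc,np.zeros((93*k-cc.shape[0],cc.shape[1],3),np.uint8)]))
cv2.imwrite('pics/z1.png',np.hstack(out))
E
```

```text
(no output)
```

View pics/z1.png

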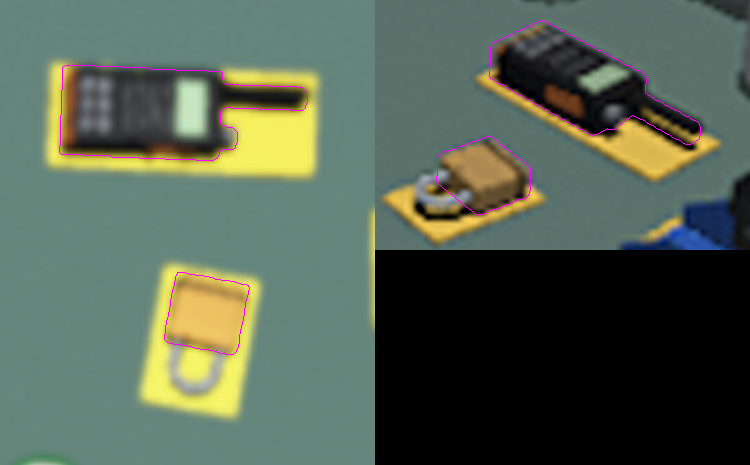

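```bash
python3 -m handwheel '[0,0,0,0,0,0,1, 0,0,0,0,0,0,1, 0,0,0,0,0,0,1, 0,0,0,0,0,0,1]'; python3 -c "
from station import *
print(close_job())"
```

```text
clock: 24.72
position: [0.3682, -0.5211, 0.3577]
tool_rot: [2.643, 1.571, 1.059]
contact_force: [0.5, -0.1, 0.1]
grip_width: 1.004
the job is handed in; nothing more can be done
None
```

I put the jar, padlock, radio and scoop back on their own mats in that order, and handed the job in at about 24.7 s of the 118 s allowed. The jar was the left one of the two red-lidded jars; I set it down on its mat before releasing it.

What the last camera checks showed:
- **Jar:** about 1.5 mm from its mat centre, standing upright.
- **Scoop:** about 2 mm from home, with its long axis within about 0.01 rad of the mat's.
- **Radio:** in both camera views its outline sits within about 1–2 pixels (3–6 mm) of the target outline. The automatic fit was unreliable because the black silhouette lies in the same patch (fit error 1.25). It gave 3.7 mm and 0.045 rad, so I went by the overlay.
- **Padlock:** its outline also sits within about 1–2 pixels of the target in both views. The automatic fit disagreed, giving 5 mm and 0.10 rad. I put that down to the yellow mat blending with the brass colour, and it would still be within tolerance.
- **Cans:** both look the same as in the first picture; the pixels match to within image noise.
- **Robot:** the gripper was open and clear of everything, at rest, with contact force near zero.

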